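# Gather brass mounting discs in the red corner of a sorting tray

### The arm

A 6-joint arm with a two-finger parallel gripper is mounted at the origin on a cart in front of the work surface, level with it; the furniture and walls round the work are solid. World frame = base frame: x ahead of the robot, y to its left, z up, the work surface at z = 0. Lengths are in m, angles in rad, forces in N, time in s.
With the tool pointing down it reaches from about 0.275 to 0.825 m from the base axis. Payload 5.2 kg.
Tool frame: the origin (TCP) lies between the finger pads; the fingertips stand arm.tip_extent ahead of it and the grasp point (between the pads) lies 3 mm ahead of it (arm.tip_extent is the distance from the TCP to the fingertips, in m); z points along the fingers, y is the direction in which the jaws open and shut (so a half turn about z gives the same grasp; the last joint's range is limited). The gripper opens to 93 mm and grips with 3 to 60 N. Pads are 15 mm wide; open, the fingers measure 128 mm over their backs; the gripper's body (75 mm by 188 mm) begins 65 mm behind the grasp point.
Start: joints at [-0.203, 0.259, 1.535, -0, 1.348, -0.203], TCP at [0.55, 0, 0.241] pointing down, gripper open.
Joint ranges: [-3.14, 3.14], [-0.91, 2.08], [0.19, 2.58], [-1.22, 4.36], [0.22, 2.71], [-3.12, 3.12]. Speed limits (rad/s): [2.57, 2.57, 3.14, 3.14, 3.14, 3.14].

### API

Orientations are given as a rotation vector (axis times angle).
In Python, from bench import arm, snapshot, ticket gives the robot as it stands.
- The arm moves only by the shell command python3 -m handwheel 'ROWS' [OPENING] [FORCE]. ROWS is JSON, a list of rows, each a list of 2 entries, a list of its own where there are three numbers: the shift along the tool's x, y, z in mm, then the turn, a rotation vector about the tool's x, y, z in degrees. In form: [[[dx, dy, dz], [wx, wy, wz]], ...]. A call has exactly 8 rows; each row shifts and turns the commanded pose from where the row before left it, along the tool's axes as they then stand; what a row does not reach is not made up. A row lasts 1/12 s, in which the tool goes at most 41.7 mm and 7.16 degrees, less where a joint would pass 70% of its speed; a pose out of reach is approached as far as the arm can. A call with a gripper value outside its range is refused whole. OPENING is the gripper's target within -1 to 1 (fully open at 1, half-way at 0, shut at -1), set as the call begins (- or left out, the last holds). The fingers move at their own pace and stop on an object; FORCE is the grip in N (left out, the last holds). Time passes only in rows, so rows that do not move let the fingers close, or fill a call up. It gives the time, the measured TCP pose, the force and the opening at its end, in the units of the state.
- arm.observe(): the state, without advancing time (a new reading comes with each control period).
- snapshot(name): name is "scene" or "side" or "wrist"; returns a dict with "img" (400x640x3 uint8, red, green, blue), "K" (3x3 intrinsics, pixels), "pose" (4x4, takes a point from camera to world coordinates). Camera axes: x right, y up, looking along -z (the intrinsics and any distortion apply to the point x, -y, -z); pixel columns grow to the right and rows downward; lengths in m; the calibration is good to about 2 mm. A picture is of the moment at which its call begins. There is no depth.
- ticket.job_done(): hands the job in, once; it reports no verdict.
The state is a dict: "clock": time; "joint_positions": joint angles; "joint_vel": joint speeds; "joint_efforts": joint torques, N m; "eef_pos": TCP position; "tool_rot": TCP orientation; "wrist_force": force on the tool from outside, world axes, zero at the start; "moment": the same for the moment, N m; "width": finger opening in m.
Only numpy, scipy, OpenCV 4.12 (cv2) and the standard library are available. Lean on these libraries where they do the work, as an engineer would, in place of code of your own. Each camera call takes 0.05 s, during which the arm holds its last target.

### The job

Lift the white sorting tray by its handle, clear of the worktop, and tilt it until all three loose brass discs have slid together onto the red patch in its marked corner, so that a technician can pick them out there. Finish while still holding the tray up in the air, tilted and still, with the discs lying in the red corner: do not put it down or let go. Leave everything else on the worktop where it is.

Things in the scene. Friction and masses are not known exactly. Their poses are not given: they have to be found in the camera images.
- tray: white open sorting tray, about 0.3 kg: outside 130 mm (its x) x 160 mm (its y), walls 33 mm high and 5 mm thick, floor 4 mm thick with three loose brass discs on it. A flat aluminium carrying handle arches over the middle: uprights at the two y ends, bar along the tray's y axis. Origin at the centre of the underside, z up out of the tray. One corner, at the -x, -y end of the tray's own axes, is red: a 55 x 55 mm floor patch and the walls beside it
- tray_grip (a point): centre of the tray's handle bar, 80 mm above the tray's underside, with the tray's axes; the bar is 12 mm thick (along the tray's x, the way to grip it), 26 mm high (z, from 67 to 93 mm above the underside) and 168 mm long (y). Free space 63 mm high lies between bar and tray floor
- red_corner (a point): inner corner of the tray where the two red walls meet the floor (on top of the floor), with the tray's axes: the red patch reaches from here 55 mm along +x and 55 mm along +y of the tray
- red_corner_foot (a point): outer bottom corner of the tray at its red corner, on the underside, 65 mm and 80 mm from the tray's origin along -x and -y. The air over the middle of the worktop is free; a tall fixed trimming machine (up to 0.35 m high) with a hose stands on the right, from about x 0.4 m on and y -0.25 m outwards: swing in above or in front of it
- disc_0: polished brass disc with a dark bore, 18 mm in diameter, 6 mm thick, 13 g, lying loose on the tray floor; one of three alike. Origin at the centre of its underside. It slides on the tray floor once the tray is tilted some 10 to 15 degrees; to creep along a wall it may need 30 to 35
- disc_1: polished brass disc with a dark bore, 18 mm in diameter, 6 mm thick, 13 g, lying loose on the tray floor; one of three alike. Origin at the centre of its underside. It slides on the tray floor once the tray is tilted some 10 to 15 degrees; to creep along a wall it may need 30 to 35
- disc_2: polished brass disc with a dark bore, 18 mm in diameter, 6 mm thick, 13 g, lying loose on the tray floor; one of three alike. Origin at the centre of its underside. It slides on the tray floor once the tray is tilted some 10 to 15 degrees; to creep along a wall it may need 30 to 35
- rubber_cup: the green rubber mixing cup; about 69x69x47 mm; origin at the centre of its underside; a bystander, not to be moved
- pliers: the red-handled pliers; about 49x130x11 mm; origin at the centre of its underside; a bystander, not to be moved
- wax_block: the pink wax slabs; about 36x70x17 mm; origin at the centre of its underside; a bystander, not to be moved
- brush: the red brush; about 12x175x12 mm; origin at the centre of its underside; a bystander, not to be moved
- yellow_model: the yellow jaw model; about 56x65x37 mm; origin at the centre of its underside; a bystander, not to be moved
- bottle: the tapered ivory bottle; about 56x56x123 mm; origin at the centre of its underside; a bystander, not to be moved

How it is judged:
By the outcome, as a careful person would: the job done as asked, in the order asked, and still so for the second after the job is handed in, while the arm keeps its last pose, push and grip.
It also fails if it takes over 54 s, if anything falls off the work surface, if the arm or the gripper's body presses on something with over 40 N, if the wrist force passes 120 N, or if a joint passes its speed limit or range.

## Working session

There is one attempt and no reset: what is moved stays moved. The work goes in short steps, Python scripts to look and compute and a shell command to move; the robot and the scene stay as the last step left them, time stands still between calls to the robot, and variables do not carry over. Pictures are saved under pics/ and viewed, and the job is handed in when it is done.

```bash
mkdir -p pics; ls; python3 - <<'E'
from bench import arm, snapshot
import cv2
s=arm.observe();print({k:s[k] for k in ('clock','eef_pos','tool_rot','width','wrist_force')},arm.tip_extent)
for n in("scene","side","wrist"):
    d=snapshot(n);cv2.imwrite(f"pics/{n}0.png",d["img"][:,:,::-1]);print(n,d["K"],d["pose"].round(3) if hasattr(d["pose"],'round') else d["pose"],[k for k in d])
E
```

```text
pics
{'clock': 0.0, 'eef_pos': array([5.49479607e-01, 1.15481097e-04, 2.39820157e-01]), 'tool_rot': array([-2.22035568e+00, -2.22035727e+00,  1.60620846e-03]), 'width': 0.0929759277554895, 'wrist_force': array([-0.58984962,  0.32191222,  0.85154349])} 0.022
scene [[480.74096251   0.         322.05672365]
 [  0.         480.74096251 204.35542097]
 [  0.           0.           1.        ]] [[-0.487  0.435 -0.758 -0.188]
 [-0.873 -0.265  0.408  0.635]
 [-0.024  0.861  0.509  0.59 ]
 [ 0.     0.     0.     1.   ]] ['img', 'K', 'pose']
side [[442.62913654   0.         326.89815993]
 [  0.         442.62913654 194.67544183]
 [  0.           0.           1.        ]] [[ 0.904  0.256 -0.342  0.276]
 [-0.427  0.511 -0.746 -0.493]
 [-0.016  0.821  0.571  0.623]
 [ 0.     0.     0.     1.   ]] ['img', 'K', 'pose']
wrist [[319.86405851   0.         322.42222834]
 [  0.         319.86405851 203.75676944]
 [  0.           0.           1.        ]] [[ 1.     0.     0.001  0.55 ]
 [-0.001  0.956  0.292  0.083]
 [-0.001 -0.292  0.956  0.386]
 [ 0.     0.     0.     1.   ]] ['img', 'K', 'pose']
```

View pics/scene0.png

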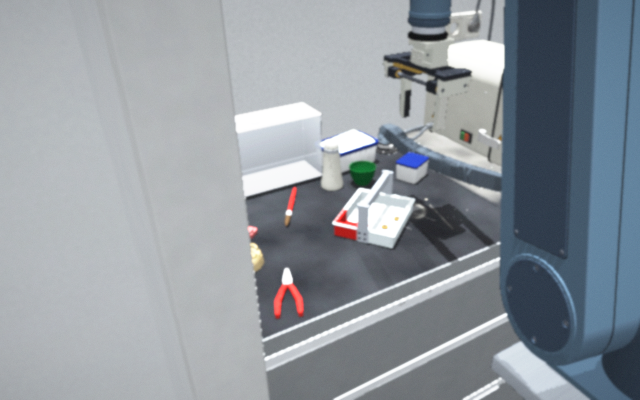

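View pics/side0.png

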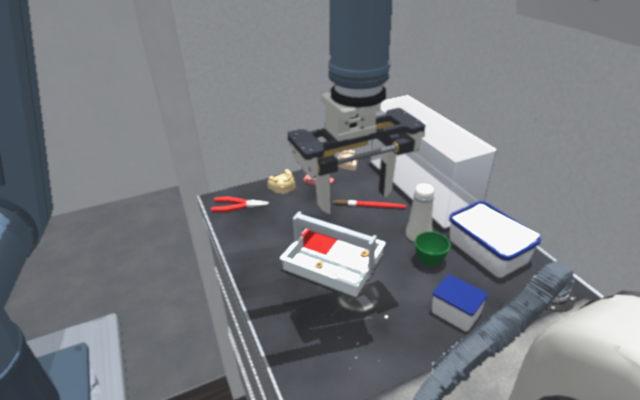

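View pics/wrist0.png

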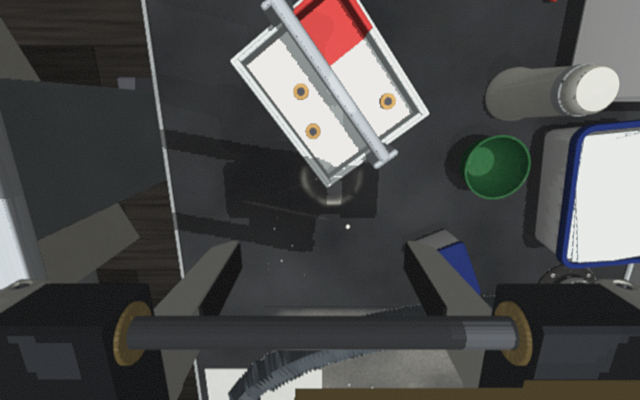

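The wrist view shows the tray best. The bar runs from about (270,0) to (385,160), with rim corners near (232,62), (330,186) and (428,113). The red corner is beyond the top edge. I'll zoom in and cast rays.

```bash
cat > h.py <<'E'
import numpy as np
from bench import arm, snapshot
def ray(d,u,v,z):
    K=d["K"];P=np.array(d["pose"])
    c=np.array([(u-K[0,2])/K[0,0],-(v-K[1,2])/K[1,1],-1])
    w=P[:3,:3]@c;o=P[:3,3];return o+w*(z-o[2])/w[2]
def proj(d,p):
    P=np.array(d["pose"]);q=P[:3,:3].T@(np.array(p)-P[:3,3]);K=d["K"]
    return K[0,2]+K[0,0]*q[0]/-q[2],K[1,2]-K[1,1]*q[1]/-q[2]
E
python3 - <<'E'
from h import *
import cv2
d=snapshot("wrist");s=snapshot("side")
cv2.imwrite("pics/w1.png",cv2.resize(d["img"][0:200,220:440,::-1],None,fx=3,fy=3,interpolation=2))
cv2.imwrite("pics/s1.png",cv2.resize(s["img"][200:300,270:400,::-1],None,fx=6,fy=6,interpolation=2))
np.savez("d0.npz",wi=d["img"],wK=d["K"],wP=d["pose"],sK=s["K"],sP=s["pose"])
E
```

```text
(no output)
```

View pics/w1.png

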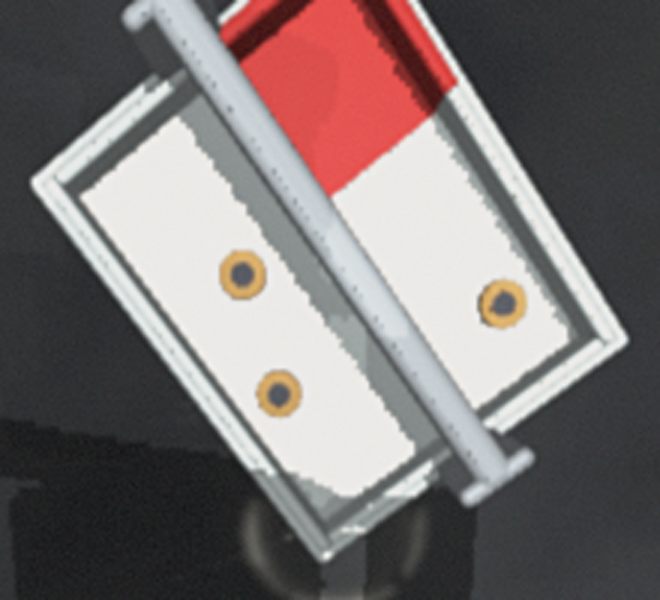

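View pics/s1.png

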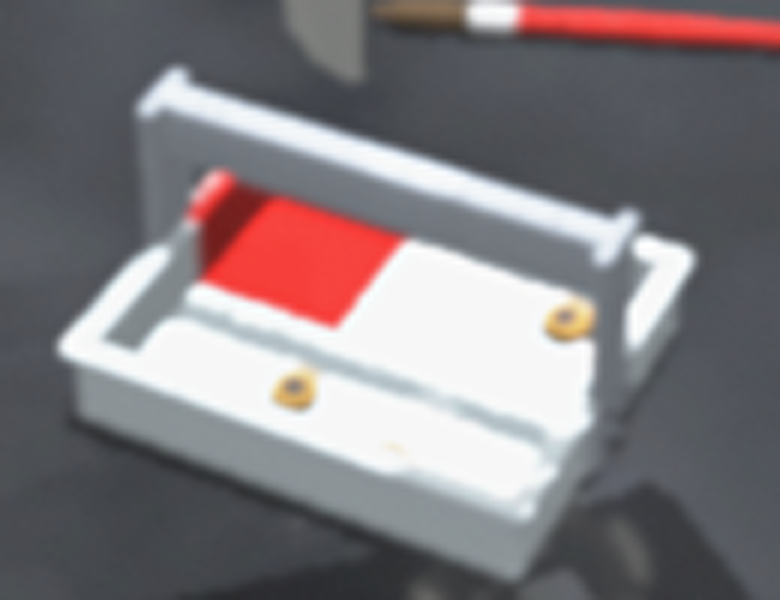

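In the zoomed crop the outer rim corners are at crop (32,180), (325,560) and (628,340). The bar end is at about (500,481), two discs lie left of the bar and one is at right.

```bash
python3 - <<'E'
import numpy as np
import h
z=np.load("d0.npz");d=dict(K=z["wK"],pose=z["wP"]);s=dict(K=z["sK"],pose=z["sP"])
c=lambda x,y:(220+x/3,y/3)
A,B,C=[h.ray(d,*c(*p),.033) for p in((32,180),(325,560),(628,340))]
print(A,B,C,"AB",np.linalg.norm(A-B),"BC",np.linalg.norm(B-C),"ang",np.degrees(np.arccos((A-B)@(C-B)/np.linalg.norm(A-B)/np.linalg.norm(C-B))))
ctr=(A+C)/2
y=(B-A)/np.linalg.norm(B-A);x=(B-C)/np.linalg.norm(B-C)
print("centre",ctr,"y",y,"x",x,"yaw of y",np.degrees(np.arctan2(y[1],y[0])),"x",np.degrees(np.arctan2(x[1],x[0])))
e=h.ray(d,*c(500,481),.093);print("bar end",e,"dist to ctr",e[:2]-ctr[:2],np.linalg.norm(e[:2]-ctr[:2]),np.degrees(np.arctan2(*(e[:2]-ctr[:2])[::-1])))
# bar ends in side
f=lambda x,y:(270+x/6,200+y/6)
a=h.ray(s,*f(165,87),.093);b=h.ray(s,*f(618,240),.093);print("side bar",a,b,np.linalg.norm(a-b),(a+b)/2,np.degrees(np.arctan2(*(b-a)[:2][::-1])))
print("tray tilt need; tool x to -y: yaw from world y:",np.degrees(np.arctan2(-y[1],-y[0]))-90)
E
```

```text
[0.4567002  0.12731422 0.033     ] [ 0.55633126 -0.00482625  0.033     ] [0.66309413 0.07516359 0.033     ] AB 0.16549153868345456 BC 0.1334042209255471 ang 90.17389064748204
centre [0.55989717 0.1012389  0.033     ] y [ 0.60203112 -0.79847263  0.        ] x [-0.80029609 -0.59960501  0.        ] yaw of y -52.984495462584505 x -143.15838611006657
bar end [0.60867407 0.03491125 0.093     ] dist to ctr [ 0.0487769  -0.06632765] 0.08233190769946878 -53.669489927137946
side bar [0.51217355 0.16307274 0.093     ] [0.60671683 0.03049966 0.093     ] 0.16283136426695738 [0.55944519 0.0967862  0.093     ] -54.50578138068537
tray tilt need; tool x to -y: yaw from world y: 37.015504537415495
```

Lengths come out within about 3% and the angle is 90.2°. The bar centre is about (0.560, 0.098) and the yaw is about +36.5°. I'll move over it and look again.

```bash
python3 -m handwheel '[[[32,3.5,0],[0,0,0]],[[33,3.5,0],[0,0,0]],[[33,3.5,0],[0,0,0]],[[0,0,0],[0,0,-6.1]],[[0,0,0],[0,0,-6.1]],[[0,0,0],[0,0,-6.1]],[[0,0,0],[0,0,-6.1]],[[0,0,0],[0,0,-6.1]]]' 1 && python3 -m handwheel '[[[0,0,0],[0,0,-6]],[[0,0,25],[0,0,0]],[[0,0,25],[0,0,0]],[[0,0,25],[0,0,0]],[[0,0,15],[0,0,0]],[[0,0,0],[0,0,0]],[[0,0,0],[0,0,0]],[[0,0,0],[0,0,0]]]'; python3 - <<'E'
from h import *
import cv2
d=snapshot("wrist");s=snapshot("side")
cv2.imwrite("pics/w2.png",d["img"][...,::-1]);cv2.imwrite("pics/s2.png",cv2.resize(s["img"][130:310,230:440,::-1],None,fx=3.2,fy=3.2,interpolation=2))
np.savez("d1.npz",wK=d["K"],wP=d["pose"],sK=s["K"],sP=s["pose"])
E
```

```text
clock: 0.92
eef_pos: [0.5604, 0.0983, 0.2404]
tool_rot: [-1.551, -2.732, 0.0]
wrist_force: [0.2, -0.2, 0.2]
width: 0.0929
clock: 1.58
eef_pos: [0.5613, 0.098, 0.1517]
tool_rot: [1.413, 2.804, 0.001]
wrist_force: [0.7, 0.7, 0.0]
width: 0.093
```

View pics/w2.png

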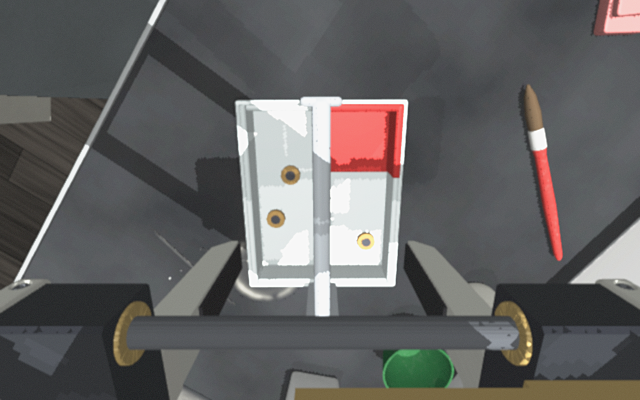

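View pics/s2.png

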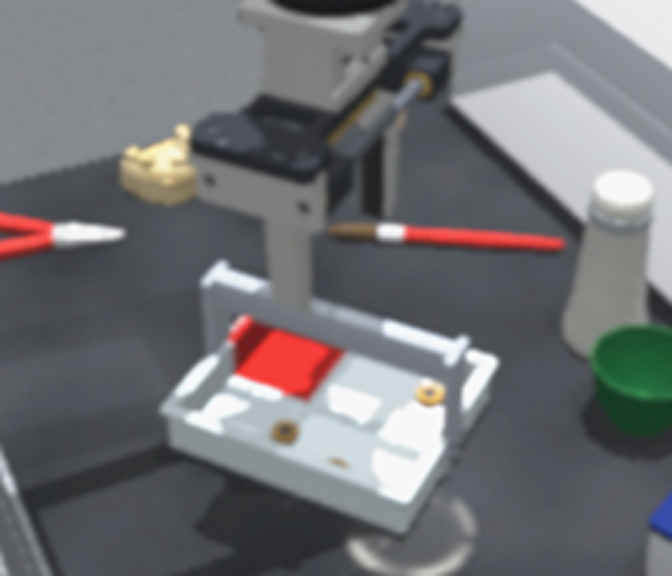

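The bar runs straight up the wrist image from (321,98) to (322,~315), so the yaw is right. Next I'll check the position along the bar.

```bash
python3 - <<'E'
import numpy as np,h
z=np.load("d1.npz");d=dict(K=z["wK"],pose=z["wP"])
o=h.arm.observe();t=o["eef_pos"]
from scipy.spatial.transform import Rotation as R
M=R.from_rotvec(o["tool_rot"]).as_matrix()
for n,u,v,zz in(("bar -y end",321,97,.093),("rim -x-y",407,101,.033),("rim +x-y",236,101,.033),("bar left edge",314.5,200,.093),("bar right edge",330,200,.093),("rim +x+y",250,287,.033),("rim -x+y",396,286,.033)):
    p=h.ray(d,u,v,zz);print(n,p.round(4),"tool mm",(M.T@(p-t)*1000).round(1))
E
```

```text
bar -y end [0.5092 0.1682 0.093 ] tool mm [87.7 -0.5 59.1]
rim -x-y [0.5644 0.2071 0.033 ] tool mm [ 86.2  66.9 119.2]
rim +x-y [0.4563 0.1272 0.033 ] tool mm [ 86.3 -67.6 118.9]
bar left edge [0.5443 0.1133 0.093 ] tool mm [22.7 -5.  59.2]
bar right edge [0.5526 0.1194 0.093 ] tool mm [22.6  5.4 59.2]
rim +x+y [ 0.555  -0.0066  0.033 ] tool mm [-80.  -67.7 119.2]
rim -x+y [0.6648 0.0756 0.033 ] tool mm [-79.2  69.3 119.5]
```

Centred in y, and about +3 mm along tool x. Descend 69 mm, then grip.

```bash
python3 -m handwheel '[[[3,0,12],[0,0,0]],[[0,0,12],[0,0,0]],[[0,0,12],[0,0,0]],[[0,0,12],[0,0,0]],[[0,0,11],[0,0,0]],[[0,0,10],[0,0,0]],[[0,0,0],[0,0,0]],[[0,0,0],[0,0,0]]]' && python3 -m handwheel '[[[0,0,0],[0,0,0]],[[0,0,0],[0,0,0]],[[0,0,0],[0,0,0]],[[0,0,0],[0,0,0]],[[0,0,0],[0,0,0]],[[0,0,0],[0,0,0]],[[0,0,0],[0,0,0]],[[0,0,0],[0,0,0]]]' -1 55 && python3 -m handwheel '[[[0,0,0],[0,0,0]],[[0,0,0],[0,0,0]],[[0,0,0],[0,0,0]],[[0,0,0],[0,0,0]],[[0,0,0],[0,0,0]],[[0,0,0],[0,0,0]],[[0,0,0],[0,0,0]],[[0,0,0],[0,0,0]]]'
```

```text
clock: 2.35
eef_pos: [0.5586, 0.1004, 0.0815]
tool_rot: [-1.414, -2.805, 0.0]
wrist_force: [-0.4, 0.2, 1.0]
width: 0.0933
clock: 3.02
eef_pos: [0.5587, 0.1004, 0.0817]
tool_rot: [1.414, 2.805, 0.0]
wrist_force: [0.4, 0.1, 0.8]
width: 0.0441
clock: 3.68
eef_pos: [0.5587, 0.1005, 0.0817]
tool_rot: [1.414, 2.805, -0.0]
wrist_force: [-0.1, 0.1, -0.3]
width: 0.0116
```

```bash
python3 -m handwheel '[[[0,0,-3],[0,0,0]],[[0,0,-6],[0,0,0]],[[0,0,-10],[0,0,0]],[[0,0,-12],[0,0,0]],[[0,0,-12],[0,0,0]],[[0,0,-12],[0,0,0]],[[0,0,-12],[0,0,0]],[[0,0,-12],[0,0,0]]]' && python3 -m handwheel '[[[0,0,-12],[0,0,0]],[[0,0,-12],[0,0,0]],[[0,0,-12],[0,0,0]],[[0,0,-12],[0,0,0]],[[0,0,-10],[0,0,0]],[[0,0,-7],[0,0,0]],[[0,0,-4],[0,0,0]],[[0,0,0],[0,0,0]]]'; python3 - <<'E'
from h import *
import cv2
d=snapshot("wrist");cv2.imwrite("pics/w3.png",d["img"][...,::-1])
print(arm.observe()["joint_positions"])
E
```

```text
clock: 4.35
eef_pos: [0.5587, 0.1004, 0.1622]
tool_rot: [1.414, 2.805, 0.0]
wrist_force: [-0.1, -1.0, -3.1]
width: 0.0121
clock: 5.02
eef_pos: [0.5591, 0.1004, 0.2308]
tool_rot: [1.413, 2.804, 0.001]
wrist_force: [0.2, -0.5, -2.7]
width: 0.0118
[-1.85831717e-02  2.97312545e-01  1.50899746e+00  1.09102283e-05
  1.33485018e+00 -6.55644838e-01]
```

View pics/w3.png

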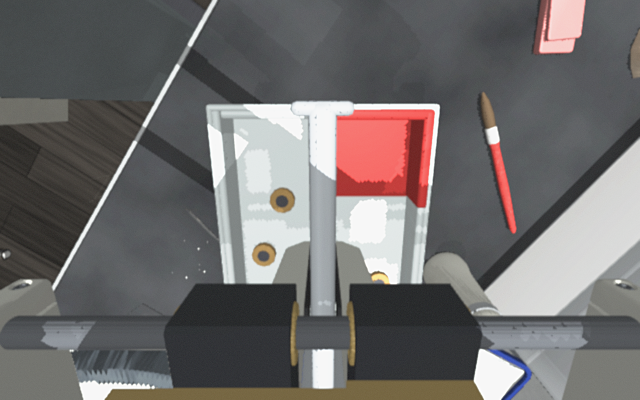

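The tray is level in the air, gripped at 12 mm. I'll raise it a little more, then tilt diagonally (+x turn lowers tray −x, −y turn lowers tray −y).

```bash
python3 -m handwheel '[[[0,0,-4],[0,0,0]],[[0,0,-8],[0,0,0]],[[0,0,-12],[0,0,0]],[[0,0,-12],[0,0,0]],[[0,0,-12],[0,0,0]],[[0,0,-8],[0,0,0]],[[0,0,-4],[0,0,0]],[[0,0,0],[0,0,0]]]' && python3 -m handwheel '[[[0,0,0],[1,-1,0]],[[0,0,0],[1.5,-1.5,0]],[[0,0,0],[1.5,-1.5,0]],[[0,0,0],[1.5,-1.5,0]],[[0,0,0],[1.5,-1.5,0]],[[0,0,0],[1.5,-1.5,0]],[[0,0,0],[1.5,-1.5,0]],[[0,0,0],[1.5,-1.5,0]]]' && python3 -m handwheel '[[[0,0,0],[1.5,-1.5,0]],[[0,0,0],[1.5,-1.5,0]],[[0,0,0],[1.5,-1.5,0]],[[0,0,0],[1.5,-1.5,0]],[[0,0,0],[1.5,-1.5,0]],[[0,0,0],[1.5,-1.5,0]],[[0,0,0],[1,-1,0]],[[0,0,0],[0.5,-0.5,0]]]'; cat > look.py <<'E'
import sys
from h import *
import cv2
from scipy.spatial.transform import Rotation as R
n=sys.argv[1]
d=snapshot("wrist");cv2.imwrite(f"pics/w{n}.png",d["img"][...,::-1])
s=snapshot("side");cv2.imwrite(f"pics/s{n}.png",s["img"][...,::-1])
o=arm.observe();z=R.from_rotvec(o["tool_rot"]).as_matrix()
print(o["joint_positions"].round(2),"tool tilt",np.degrees(np.arccos(-z[2,2])),"down comps x,y",(-z[2,:2]).round(3),o["width"])
E
python3 look.py 4
```

```text
clock: 5.73
eef_pos: [0.5591, 0.1004, 0.2907]
tool_rot: [1.413, 2.804, 0.001]
wrist_force: [0.4, 1.0, -3.0]
width: 0.0116
clock: 6.4
eef_pos: [0.5584, 0.1007, 0.2887]
tool_rot: [1.361, 2.701, -0.415]
wrist_force: [-0.5, -0.1, -1.4]
width: 0.0117
clock: 7.07
eef_pos: [0.5585, 0.1012, 0.2883]
tool_rot: [1.292, 2.568, -0.764]
wrist_force: [0.2, 0.9, -3.9]
width: 0.0116
[ 0.27  0.44  1.28 -0.49  1.65 -0.35] tool tilt 31.14430966823366 down comps x,y [0.365 0.367] 0.011556337372354881
```

View pics/w4.png

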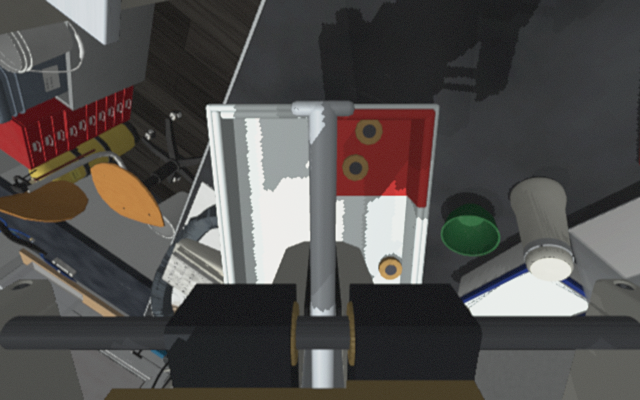

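View pics/s4.png

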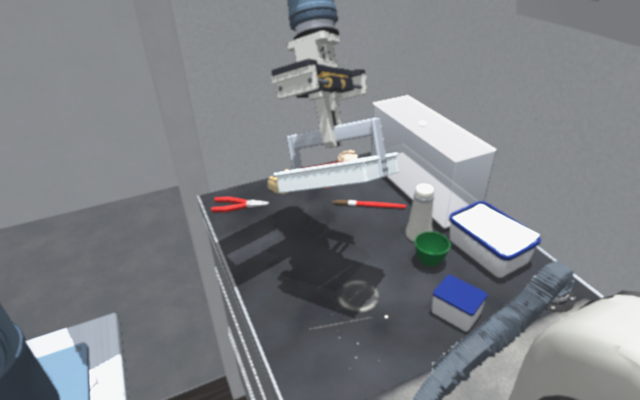

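Two discs are on red, at (370,131) and (356,168). The third hangs at the −x wall at (390,268), so I'll add more −y tilt.

```bash
python3 -m handwheel '[[[0,0,0],[0,-1,0]],[[0,0,0],[-0.5,-1.5,0]],[[0,0,0],[-0.5,-2,0]],[[0,0,0],[-0.5,-2,0]],[[0,0,0],[-0.5,-2,0]],[[0,0,0],[-0.5,-2,0]],[[0,0,0],[0,-1,0]],[[0,0,0],[0,-0.5,0]]]'&& python3 -m handwheel '[[[0,0,0],[0,0,0]],[[0,0,0],[0,0,0]],[[0,0,0],[0,0,0]],[[0,0,0],[0,0,0]],[[0,0,0],[0,0,0]],[[0,0,0],[0,0,0]],[[0,0,0],[0,0,0]],[[0,0,0],[0,0,0]]]'; python3 look.py 5
```

```text
clock: 7.83
eef_pos: [0.5581, 0.1006, 0.2898]
tool_rot: [1.135, 2.403, -0.789]
wrist_force: [0.2, -0.4, -2.2]
width: 0.0117
clock: 8.5
eef_pos: [0.5588, 0.1004, 0.2896]
tool_rot: [1.137, 2.404, -0.789]
wrist_force: [-0.5, 0.4, -3.2]
width: 0.0116
[ 0.36  0.4   1.41 -0.66  1.52 -0.23] tool tilt 39.056602721395656 down comps x,y [0.537 0.329] 0.011553724565725574
```

View pics/w5.png

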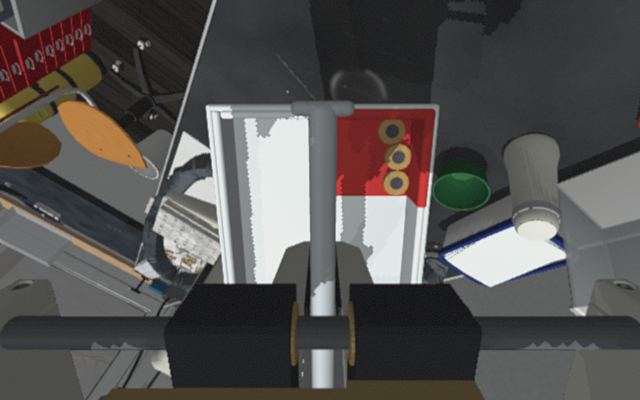

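All three are on red, at (393,131), (399,157) and (396,182). They sit in a row along the −x wall, and the last is flush with the patch's edge at v≈195. I'll ease the x tilt so they bunch against the −y wall.

```bash
python3 -m handwheel '[[[0,0,0],[-1,0,0]],[[0,0,0],[-2,0,0]],[[0,0,0],[-3,0,0]],[[0,0,0],[-3,0,0]],[[0,0,0],[-4,0,0]],[[0,0,0],[-4,0,0]],[[0,0,0],[-4,0,0]],[[0,0,0],[-3,0,0]]]'&& python3 -m handwheel '[[[0,0,0],[-1,0,0]],[[0,0,0],[0,0,0]],[[0,0,0],[0,0,0]],[[0,0,0],[0,0,0]],[[0,0,0],[0,0,0]],[[0,0,0],[0,0,0]],[[0,0,0],[0,0,0]],[[0,0,0],[0,0,0]]]'; python3 look.py 6
```

```text
clock: 9.27
eef_pos: [0.5579, 0.1003, 0.2901]
tool_rot: [0.961, 2.411, -0.257]
wrist_force: [-0.9, -0.5, -3.4]
width: 0.0113
clock: 9.93
eef_pos: [0.5589, 0.1006, 0.2893]
tool_rot: [0.955, 2.411, -0.24]
wrist_force: [-0.4, 0.1, -3.6]
width: 0.0122
[ 0.25  0.12  1.72 -0.54  1.01 -0.34] tool tilt 32.529009441206306 down comps x,y [ 0.537 -0.029] 0.01158050765620005
```

View pics/w6.png

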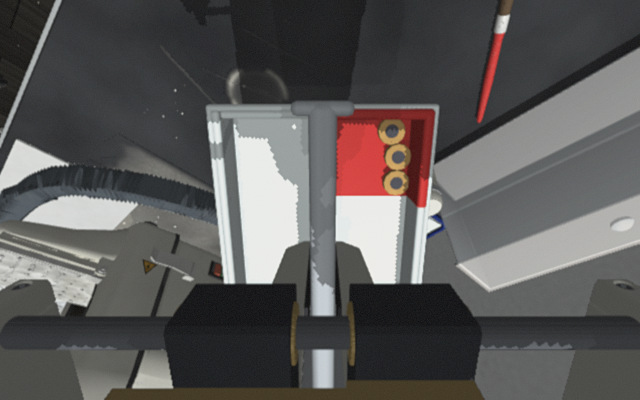

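```bash
python3 -m handwheel '[[[0,0,0],[-1,0,0]],[[0,0,0],[-1.5,0,0]],[[0,0,0],[-1.5,0,0]],[[0,0,0],[-1.5,0,0]],[[0,0,0],[-1.5,0,0]],[[0,0,0],[-1.5,0,0]],[[0,0,0],[-1,0,0]],[[0,0,0],[-0.5,0,0]]]'; python3 look.py 7
```

```text
clock: 10.7
eef_pos: [0.5583, 0.1, 0.2897]
tool_rot: [0.876, 2.385, -0.027]
wrist_force: [-0.0, -0.3, -2.8]
width: 0.0116
[ 0.16  0.02  1.85 -0.43  0.79 -0.48] tool tilt 34.41405752753748 down comps x,y [ 0.537 -0.176] 0.01159770329197973
```

View pics/w7.png

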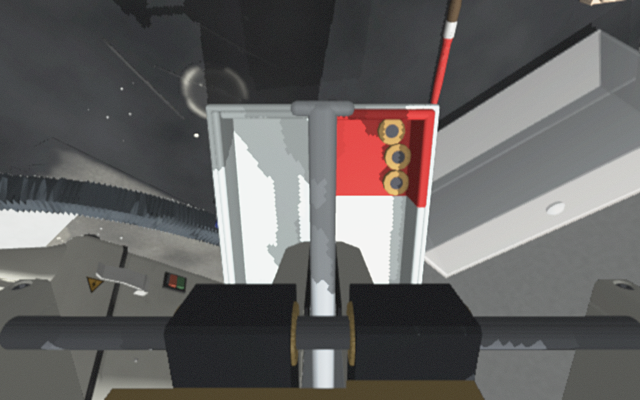

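```bash
python3 -m handwheel '[[[0,0,0],[-0.5,0,0]],[[0,0,0],[-1,0,0]],[[0,0,0],[-1,0,0]],[[0,0,0],[-1,0,0]],[[0,0,0],[-1,0,0]],[[0,0,0],[-1,0,0]],[[0,0,0],[-0.5,0,0]],[[0,0,0],[0,0,0]]]'; python3 look.py 8
```

```text
clock: 11.47
eef_pos: [0.5583, 0.1, 0.2895]
tool_rot: [0.827, 2.364, 0.096]
wrist_force: [0.1, -0.1, -2.4]
width: 0.0119
[ 0.09 -0.03  1.92 -0.31  0.66 -0.62] tool tilt 36.668486617038006 down comps x,y [ 0.537 -0.261] 0.011419645890340035
```

View pics/w8.png

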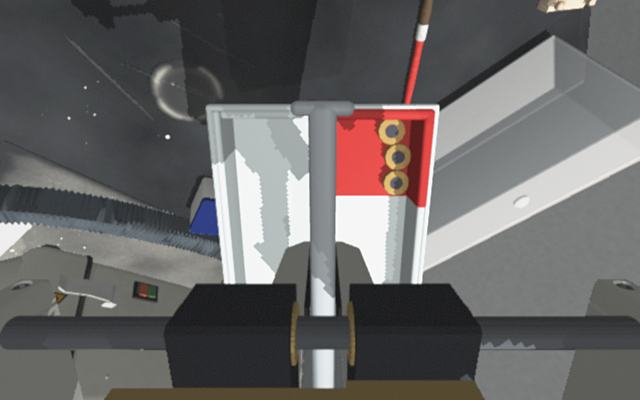

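View pics/s8.png

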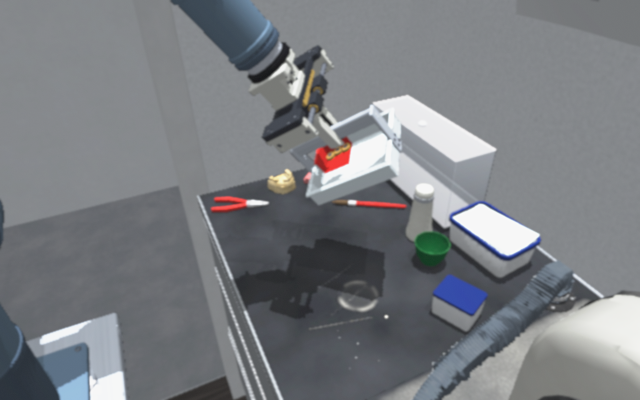

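The row holds by friction even with 16° of reverse x tilt. I'll try a little more to nest the third disc, as there is time.

```bash
python3 -m handwheel '[[[0,0,0],[-0.5,0,0]],[[0,0,0],[-1,0,0]],[[0,0,0],[-1,0,0]],[[0,0,0],[-1,0,0]],[[0,0,0],[-1,0,0]],[[0,0,0],[-1,0,0]],[[0,0,0],[-0.5,0,0]],[[0,0,0],[0,0,0]]]'; python3 look.py 9
```

```text
clock: 12.23
eef_pos: [0.5585, 0.1002, 0.2895]
tool_rot: [0.776, 2.337, 0.218]
wrist_force: [0.4, 0.0, -3.4]
width: 0.0119
[ 0.02 -0.07  1.99 -0.11  0.54 -0.84] tool tilt 39.59423318083099 down comps x,y [ 0.537 -0.343] 0.011591821744384823
```

View pics/w9.png

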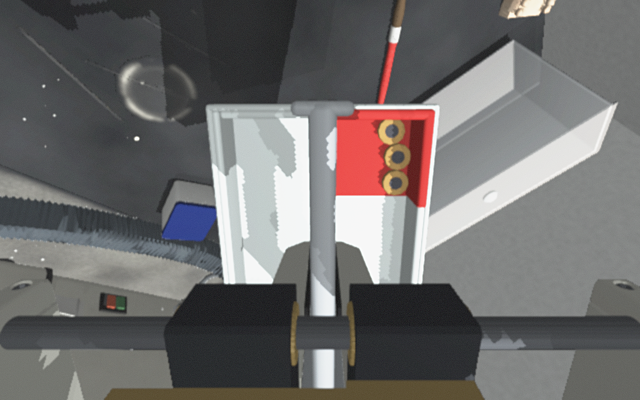

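The row doesn't budge, and it lies wholly on the patch. I'll go back to the tilt toward the red corner.

```bash
python3 -m handwheel '[[[0,0,0],[1,0,0]],[[0,0,0],[2,0,0]],[[0,0,0],[3,0,0]],[[0,0,0],[3,0,0]],[[0,0,0],[3,0,0]],[[0,0,0],[3,0,0]],[[0,0,0],[3,0,0]],[[0,0,0],[3,0,0]]]'&& python3 -m handwheel '[[[0,0,0],[3,0,0]],[[0,0,0],[3,0,0]],[[0,0,0],[3,0,0]],[[0,0,0],[3,0,0]],[[0,0,0],[3,0,0]],[[0,0,0],[2,0,0]],[[0,0,0],[1,0,0]],[[0,0,0],[0.5,0,0]]]' && python3 -m handwheel '[[[0,0,0],[0,0,0]],[[0,0,0],[0,0,0]],[[0,0,0],[0,0,0]],[[0,0,0],[0,0,0]],[[0,0,0],[0,0,0]],[[0,0,0],[0,0,0]],[[0,0,0],[0,0,0]],[[0,0,0],[0,0,0]]]'; python3 look.py 10; python3 - <<'E'
import cv2
i=cv2.imread("pics/w10.png");cv2.imwrite("pics/w10z.png",cv2.resize(i[90:220,310:450],None,fx=4.5,fy=4.5,interpolation=2))
E
```

```text
clock: 13.0
eef_pos: [0.5593, 0.1011, 0.2902]
tool_rot: [0.948, 2.407, -0.22]
wrist_force: [-0.6, 1.1, -2.8]
width: 0.0116
clock: 13.67
eef_pos: [0.5595, 0.1013, 0.2892]
tool_rot: [1.085, 2.417, -0.621]
wrist_force: [0.8, -0.1, -3.0]
width: 0.0117
clock: 14.33
eef_pos: [0.5587, 0.1004, 0.2898]
tool_rot: [1.085, 2.416, -0.621]
wrist_force: [-0.4, 0.2, -3.1]
width: 0.0115
[ 0.34  0.31  1.5  -0.64  1.38 -0.25] tool tilt 35.61965838782897 down comps x,y [0.537 0.225] 0.01132753155879569
```

View pics/w10z.png

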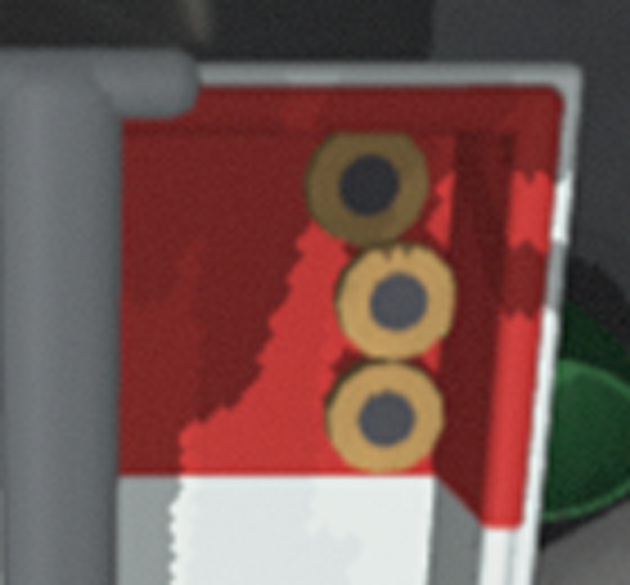

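All three discs lie on red. The last disc's lower edge (crop v≈470) is inside the patch edge (475), and parallax puts its base further in. Next I'll check the surroundings and that everything is still.

```bash
python3 - <<'E'
from h import *
import cv2
from scipy.spatial.transform import Rotation as R
o=arm.observe();M=R.from_rotvec(o["tool_rot"]).as_matrix();g=o["eef_pos"]+M@[0,0,.003]
print("red foot",g+M@[.08,.065,.08],"vel",abs(o["joint_vel"]).max())
d=snapshot("wrist");K=d["K"];P=d["pose"]
n=-M[:,2]
def on(u,v,h): # h above underside, tray coords via bar centre
    c=P[:3,:3]@np.array([(u-K[0,2])/K[0,0],-(v-K[1,2])/K[1,1],-1]);p0=g+M[:,2]*(.08-h);t=((p0-P[:3,3])@n)/(c@n)
    q=M.T@(P[:3,3]+t*c-g)*1000;return (-q[1]+60).round(1),(-q[0]+75).round(1)  # from red corner +x,+y
for u,v in((370,184),(398,301),(386,418)):print("disc from corner x,y mm",on(310+u/4.5,90+v/4.5,.010))
print("patch edge",on(310+300/4.5,90+475/4.5,.004),"wall foot",on(310+300/4.5,90+130/4.5,.004),on(310+440/4.5,90+475/4.5,.004))
E
```

```text
red foot [0.57576099 0.14013781 0.16460165] vel 0.0015177107633040118
disc from corner x,y mm (np.float64(13.1), np.float64(9.7))
disc from corner x,y mm (np.float64(7.8), np.float64(27.1))
disc from corner x,y mm (np.float64(8.4), np.float64(45.3))
patch edge (np.float64(20.3), np.float64(56.2)) wall foot (np.float64(22.9), np.float64(2.1)) (np.float64(-2.4), np.float64(56.2))
```

View pics/s10.png

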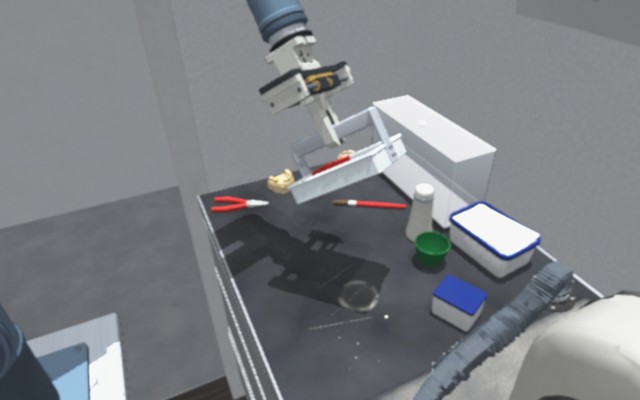

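The disc centres are 10, 27 and 45 mm from the −y wall and 13 mm or less from the −x wall. That keeps all three on the 55 mm patch. The red foot is 165 mm up, the arm is still, and the bystanders sit where they did at the start.

```bash
python3 -c "
from bench import ticket
print(ticket.job_done())"
```

```text
the job is handed in; nothing more can be done
None
```

I gripped the tray by its handle bar, lifted it clear of the worktop and tilted it until all three discs slid onto the red patch. I handed the job in at about 14.5 s, with the tray still held up.

- **Hold:** the tray is tilted about 36° toward its red corner. That corner is about 165 mm above the worktop, the grip reads 11–12 mm on the 12 mm bar, and the joints were still.
- **Discs:** all three lie on red, touching in a row along the −x wall. Their centres are about 10, 27 and 45 mm from the −y wall and 8–13 mm from the −x wall. The outermost disc is only about 1 mm inside the patch edge.
- **Tilt:** the final tilt is steeper toward −y (32°) than toward −x (13°).
- **Bystanders:** by eye, the ones visible in the last side view are where they were at the start. The wax block and part of the yellow model were hidden behind the tray there.

**What did not work:** I tried to bunch the discs closer to the corner by tilting the other way about x, and they did not move.

**Small disagreement:** my scale check against the patch edge read 56 mm instead of 55, and the −y wall foot read about 2 mm off. Both fit the camera calibration error.

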